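# Snug the adjustable wrench on the union nut and tighten it

## Task

The adjustable wrench sits loosely on the hex union nut of the bench air fitting. Press a fingertip gently on its worm and roll it, stroke by stroke (do not push the jaw itself), until the jaw stays snug on the nut when you let go; only then take the handle and tighten the nut an eighth of a turn (45 degrees, clockwise from above). Let go and leave the wrench snug on the nut, and do not disturb the things around.

Things in the scene. Friction and masses are not known exactly. Their poses are not given: they have to be found in the camera images.
- fitting: Bench air fitting, fixed to the table: round cast grey foot, 132 mm across, its flat round top face (124 mm across) at 50 mm height carries the brass union nut in its centre. A brass hose tail, 16 mm across, stands up through the nut to 90 mm height. Origin: centre of the underside on the table, under the nut's axis, z up.
- nut: Brass hex union nut, 30 mm across flats, 35 mm across corners, 15.5 mm high, lying on the fitting's top face; it turns on the fitting's vertical axis. Origin: centre of its underside, z up; at the start two of its flats face the body's +y and -y.
- nut_turn (a joint): Turn of the nut in rad, 0 at the start, growing clockwise seen from above (tightening); it turns against a steady friction of about 0.2 N m and stays where it is left. An eighth of a turn is 0.785.
- wrench: Loose steel adjustable wrench, about 0.55 kg, flat on the fitting's top face (underside at 50 mm height), jaws round the nut, handle out in the air. Origin: in its underside, mid throat, about on the nut's axis; x runs from handle to jaw tips, z up. Head 14 mm thick, 70 mm wide, x -72 to +20 mm; the throat ends at x = -19 mm. Fixed jaw at +y (face at y = +15.5 mm), moving jaw at -y.
- jaw: The wrench's moving jaw. It slides along the wrench's y and closes towards +y. Its frame has the wrench's axes, its origin starts near the wrench's and goes with the slide. It is moved by the worm, not by pushing on it.
- jaw_slide (a joint): Travel of the moving jaw in m, growing as it closes, 0 to 0.003 at the start. It meets the nut at about 0.0075 (then it can close no farther). Driven by the worm only: 1.2 mm for each rad of the worm. It does not slip back by itself; the worm holds it against about 25 N.
- worm: The wrench's worm: a knurled dark steel roller, 18 mm in diameter, 18 mm long, in the middle of the head. Origin: its centre, at x = -38, y = 0, z = 9.6 mm in the wrench's frame; its axis lies along the wrench's y. Its bearings are harmed by a press of more than 30 N; 6 to 15 N is right.
- spray_gun: Spray gun, 154 x 242 x 72 mm, lying to the left of the work; origin at the centre of its underside.
- tape_roll: Roll of tape, 104 mm across, 24 mm high, lying flat to the left; origin at the centre of its underside.
- cone_cup: Pale green ceramic cup, 68 mm across, 55 mm high, standing to the right; origin at the centre of its underside.
- handle_grip (a point): Middle of the wrench's handle, 140 mm from the wrench's origin towards -x, 56 mm above the table; axes as the wrench's. The handle is 22 mm wide (y), 12 mm thick, from x = -90 to -208 mm in the wrench's frame, with nothing under it but the table 50 mm below.
- worm_top (a point): Top of the worm, 68.6 mm above the table, 4.6 mm proud of the head's face; axes as the wrench's. A shut fingertip pressed on it and drawn over it along the wrench's +x (towards the nut) closes the jaw, towards -x opens it. Rolling takes about 3.5 N along the stroke, more once the jaw meets the nut; then the tip slips. From the start 4 to 6 rad (34 to 56 mm of rolling) are needed: several strokes.
Things that resemble listed ones, but are neither listed nor needed, are in the scene too. Of the things that look like the fitting, the middle-sized one is meant.

How it is judged:
By the outcome, as a careful person would: the job done as asked, in the order asked, and still so for the second after the job is handed in, with the robot touching nothing.
It also fails if it takes over 64 s, if anything falls off the work surface, if the arm or the gripper's body presses on something with over 40 N, if the wrist force passes 120 N, or if a joint passes its speed limit or range.

## Robot

A 6-joint arm with a two-finger parallel gripper is mounted at the origin on the work surface; the furniture and walls round the work are solid. World frame = base frame: x ahead of the robot, y to its left, z up, the work surface at z = 0. Lengths are in mm, angles in rad, forces in N, time in s.
With the tool pointing down it reaches from about 350 to 975 mm from the base axis. Payload 7.1 kg.
Tool frame: the origin (TCP) lies midway between the tips of the shut fingers; the grasp point (between the pads) lies pinch_z behind it (pinch_z is the distance from the TCP to the grasp point, in mm); z points along the fingers, y is the line along which they close (so a half turn about z gives the same grasp; the last joint's range is limited). The gripper opens to 88 mm and grips with 3 to 60 N. Pads are 20 mm wide; open, the fingers measure 115 mm over their backs; the gripper's body (75 mm by 178 mm) begins 61 mm behind the grasp point.
Start: joints at [1.302, 0.423, 1.63, -0, 1.089, -0.019], TCP at [154.475, 605.592, 222.675] pointing down, gripper open.
Joint ranges: [-3, 3], [-0.9, 2.11], [0.09, 2.58], [-1.31, 4.45], [0.11, 2.69], [-2.54, 2.54]. Speed limits (rad/s): [2.39, 2.39, 3.01, 3.14, 3.14, 3.14].

## Interface

Orientations are given as a rotation vector (axis times angle).
In Python, from workcell import get_obs, get_image, close_job, pinch_z gives the robot as it stands.
- The arm moves only by the tool jog_arm, never from a script. Its argument "commands" is a list of rows, each a list of 3 entries, a list of its own where there are three numbers: the gripper command: -1 is shut, 1 is fully open, values between are in proportion, then the shift along the tool's x, y, z as a fraction of full scale, then the turn, a rotation vector about the tool's x, y, z as a fraction of full scale. In form: [[gripper, [tx, ty, tz], [rx, ry, rz]], ...]. A call has 1 to 10 rows; each row shifts and turns the commanded pose from where the row before left it, along the tool's axes as they then stand; what a row does not reach is not made up. Full scale, the value 1, is 0.1 m for a shift and 45 degrees for a turn. A row lasts 1/10 s, in which the tool goes at most 50 mm and 8.59 degrees, less where a joint would pass 70% of its speed; a pose out of reach is approached as far as the arm can. A call with a number of a shift or a turn outside -1 to 1 is refused whole. A call with a gripper value outside its range is refused whole. The fingers move at their own pace and stop on an object; the grip force is fixed at half the most. Time passes only in rows, so rows that do not move let the fingers close. It gives the time, the measured TCP pose, the force, the opening and the grip force at its end, in the units of the state.
- get_obs(): the state, without advancing time (a new reading comes with each control period).
- get_image(name): name is "scene" or "top" or "wrist"; returns a dict with "image" (420x560x3 uint8, blue, green, red), "z_map" (420x560 float32, mm along the optical axis (not along the pixel's ray), 0 where there is no reading), "intrinsics" (3x3 intrinsics, pixels), "k1" (the pictures are not rectified: a ray, as slopes to the right and down, at radius r is drawn at 1 + k1 r^2 times it, then the intrinsics apply), "eye" and "orientation" of the camera in the world; the wrist camera has in their place "mount" (4x4, takes a point from camera to tool coordinates, whose origin is the TCP and whose axes are the flange's). Camera axes: x right, y down, z forward; pixel columns grow to the right and rows downward; lengths in mm; the calibration is good to about 2 mm. A picture is of the moment at which its call begins: read the wrist's pose just before it.
- close_job(): hands the job in; it is judged then, once.
The state is a dict: "t": time; "qpos": joint angles; "qvel": joint speeds; "joint_torque": joint torques, N m; "ee_pos": TCP position; "orientation": TCP orientation; "ft_force": force on the tool from outside, world axes, zero at the start; "moment": the same for the moment, N m; "width": finger opening in mm; "grasp_force": force on a finger pad.
Only numpy, scipy, OpenCV 4.12 (cv2) and the standard library are available. Lean on these libraries where they do the work, as an engineer would, in place of code of your own. Each camera call takes 0.05 s, during which the arm holds its last target. There are 200 camera calls.

## Working session

There is one attempt and no reset: what is moved stays moved. The work goes in short steps, Python scripts to look and compute and a tool call to move; the robot and the scene stay as the last step left them, time stands still between calls to the robot, and variables do not carry over. Pictures are saved under pics/ and viewed, at most 10 in all, crops included, and the job is handed in when it is done.

Besides the shell and the picture viewer there is one more tool, called after "Emit:" in YAML: its name, and indented under it one key for each argument. jog_arm: Moves the arm, as the interface text tells. Its arguments: {"type":"object","properties":{"commands":{"type":"array","items":{"type":"array"}}},"required":["commands"]}

```bash
ls; mkdir -p pics; python3 - <<'E'
from workcell import *
import cv2,numpy as np
o=get_obs();print(o, pinch_z)
for n in("scene","top"):
    d=get_image(n);cv2.imwrite(f"pics/{n}0.png",d["image"]);np.savez(f"{n}0.npz",**d)
    print(n,d["intrinsics"],d["k1"],d["eye"],d["orientation"])
E
```

```text
pics
{'t': 0.0, 'qpos': array([ 1.30200937e+00,  4.23784171e-01,  1.63073454e+00, -4.89812032e-05,
        1.08859118e+00, -1.90108051e-02]), 'qvel': array([-0.00103564, -0.00011424, -0.00081929, -0.00110949, -0.00053907,
       -0.00057391]), 'joint_torque': array([-1.77320930e-03, -5.44608557e+01, -2.73671275e+01,  6.44287001e-02,
        2.24957726e-02, -1.49033553e-04]), 'ee_pos': array([154.33279762, 605.0480214 , 221.91958194]), 'orientation': array([-3.91271023e-01, -3.11695500e+00,  2.36828886e-03]), 'ft_force': array([-0.10660502, -0.88921659, -0.36756515]), 'moment': array([0.00989049, 0.0201507 , 0.01498018]), 'grasp_force': 0.0, 'width': 87.42576743827142} 18.700000000000003
scene [[393.02111533   0.         289.19798654]
 [  0.         393.02111533 211.05470677]
 [  0.           0.           1.        ]] -0.1116267917649561 [ -99.97874292 -819.42407208  608.45715957] [-1.97384936  0.61920876 -0.37283811]
top [[397.46084803   0.         278.53226572]
 [  0.         397.46084803 213.11575686]
 [  0.           0.           1.        ]] -0.00484931206330377 [ 297.83979504   59.33751885 1174.05368932] [-1.93687016  2.29431191 -0.23346116]
```

View pics/top0.png

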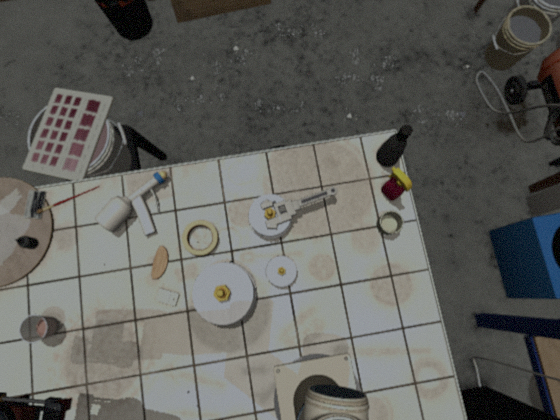

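View pics/scene0.png

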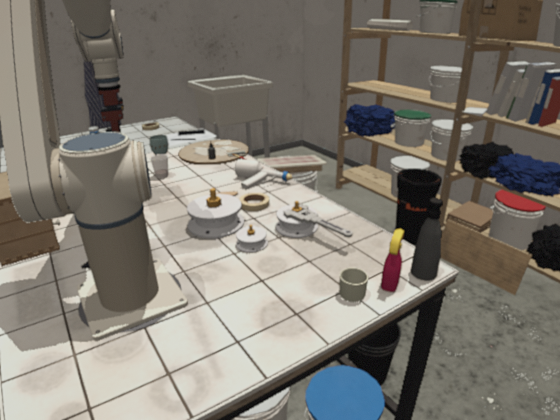

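The top view shows three fitting look-alikes: large at (222,293), small at (281,271), and middle-sized at (271,215). The middle one carries the wrench, with its handle towards (335,191), so it fits the description. I'll confirm that in an enlarged crop and measure it.

```bash
cat > h.py <<'E'
import numpy as np,cv2
from scipy.spatial.transform import Rotation as R
def slopes(d,uv):
    K=d["intrinsics"];k=float(d["k1"])
    return cv2.undistortPoints(np.array(uv,float).reshape(-1,1,2),K,np.array([k,0,0,0.])).reshape(-1,2)
def pose(d,obs=None):
    if "eye" in d: return R.from_rotvec(d["orientation"]).as_matrix(),np.array(d["eye"])
    T=np.eye(4);T[:3,:3]=R.from_rotvec(obs["orientation"]).as_matrix();T[:3,3]=obs["ee_pos"]
    T=T@np.array(d["mount"]);return T[:3,:3],T[:3,3]
def plane(d,uv,z,obs=None):
    M,e=pose(d,obs);s=slopes(d,uv);r=np.c_[s,np.ones(len(s))]@M.T
    return e+r*((z-e[2])/r[:,2])[:,None]
def cloud(d,obs=None):
    z=d["z_map"];h,w=z.shape;v,u=np.mgrid[:h,:w]
    M,e=pose(d,obs);s=slopes(d,np.c_[u.ravel(),v.ravel()])
    return (e+(np.c_[s,np.ones(len(s))]*z.reshape(-1,1))@M.T).reshape(h,w,3)
E
python3 - <<'E'
from h import *
d=dict(np.load("top0.npz"))
c=d["image"][165:265,220:350];cv2.imwrite("pics/crop0.png",cv2.resize(c,None,fx=6,fy=6,interpolation=cv2.INTER_CUBIC))
print(plane(d,[[271,215]],50),plane(d,[[335,191]],56),plane(d,[[281,271],[222,293]],50), plane(d,[[388,225],[200,238]],30))
P=cloud(d)
print(P[215,285],P[230,150],P[200,310],P[215,271])
E
```

```text
[[523.24729257  42.37475101  50.        ]] [[ 561.00863906 -152.50274441   56.        ]] [[360.60226245  41.00684571  50.        ]
 [328.4203517  212.53542725  50.        ]] [[ 440.52852953 -290.05545434   30.        ]
 [ 494.67038349  256.32050173   30.        ]]
[513.41135505   3.36366664  65.7539339 ] [544.36110237 399.67411505  20.89423497] [545.07561978 -75.03799286  63.58889869] [519.40634749  42.66379667  69.15388144]
```

View pics/crop0.png

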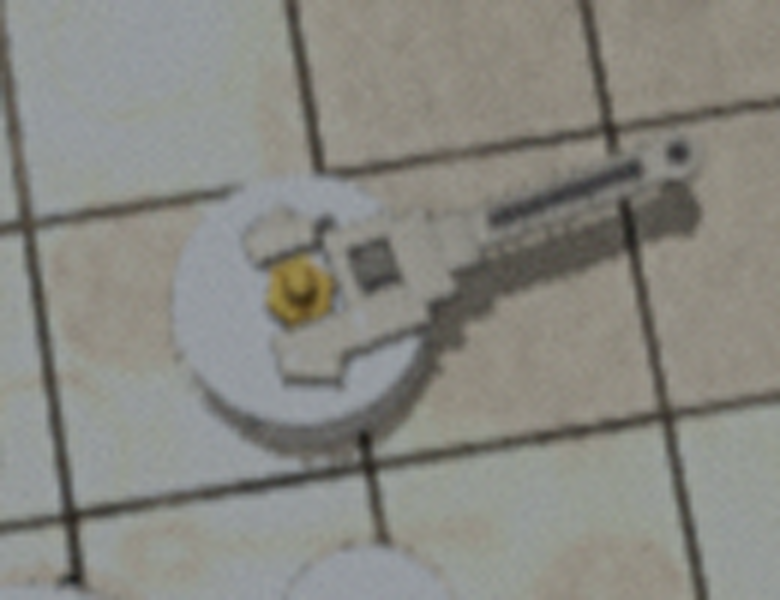

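The crop confirms it: the middle fitting has its nut at about (270,213), the worm slot at about (282,209) and the handle's end hole at (333,190). The moving jaw is on the upper (far) side with a visible gap. Next I'll rotate the tool and move it over the wrench for a wrist view.

```bash
cat >> h.py <<'E'
def tool(obs,p):
    "shift in tool axes, mm, from TCP to p"
    return R.from_rotvec(obs["orientation"]).inv().apply(np.array(p)-obs["ee_pos"])
def yaw(obs):
    "world angle of tool x, deg"
    x=R.from_rotvec(obs["orientation"]).as_matrix()[:,0];return np.degrees(np.arctan2(x[1],x[0]))
E
python3 - <<'E'
from h import *
from workcell import *
d=dict(np.load("top0.npz"));o=get_obs()
n=plane(d,[[270,213.3]],66)[0];h=plane(d,[[333,190.3]],62)[0];w=plane(d,[[282.5,208.7]],66)[0]
a=np.degrees(np.arctan2(*(n-h)[1::-1]));print(n,h,w,a,np.linalg.norm(n-h),np.linalg.norm(n-w),yaw(o),yaw(o)-a)
W=get_image("wrist");print(W["mount"],W["intrinsics"],W["k1"])
# shift after turning so that tool x = wrench x
o["orientation"]=(R.from_rotvec(o["orientation"])*R.from_euler("z",yaw(o)-a,degrees=True)).as_rotvec()
print(tool(o,[w[0],w[1],222]))
E
```

```text
[525.38267355  44.61209493  66.        ] [ 562.61548294 -146.07426643   62.        ] [532.6161514    7.27165174  66.        ] 101.04838308045545 194.32851181084462 38.034614483883544 165.68823905642068 64.63985597596523
[[-1.13843126e-03 -9.65768372e-01 -2.59403459e-01  7.14075180e+01]
 [ 9.99999251e-01 -9.82669479e-04 -7.30134085e-04  1.22199595e-01]
 [ 4.50232544e-04 -2.59404096e-01  9.65768767e-01 -1.62862009e+02]
 [ 0.00000000e+00  0.00000000e+00  0.00000000e+00  1.00000000e+00]] [[320.65702671   0.         279.27461328]
 [  0.         320.65702671 207.86140959]
 [  0.           0.           1.        ]] -0.015235515029126644
[-6.59271102e+02  2.56704703e+02  6.38048642e-01]
```

Emit:
jog_arm:
  commands:
    - [-1, [0, 0, 0], [0, 0, 0.18]]
    - [-1, [0, 0, 0], [0, 0, 0.18]]
    - [-1, [0, 0, 0], [0, 0, 0.18]]
    - [-1, [0, 0, 0], [0, 0, 0.18]]
    - [-1, [0, 0, 0], [0, 0, 0.18]]
    - [-1, [0, 0, 0], [0, 0, 0.18]]
    - [-1, [0, 0, 0], [0, 0, 0.18]]
    - [-1, [0, 0, 0], [0, 0, 0.18]]
    - [-1, [-0.4, 0.16, 0], [0, 0, 0]]
    - [-1, [-0.4, 0.16, 0], [0, 0, 0]]

```text
t: 1.15
ee_pos: [200.9, 532.5, 222.1]
orientation: [1.998, 2.424, -0.001]
ft_force: [-0.1, -0.0, 0.5]
width: 11.3
grasp_force: 0.0
```

Emit:
jog_arm:
  commands:
    - [-1, [-0.45, 0.18, 0], [0, 0, 0]]
    - [-1, [-0.45, 0.18, 0], [0, 0, 0]]
    - [-1, [-0.45, 0.18, 0], [0, 0, 0]]
    - [-1, [-0.45, 0.18, 0], [0, 0, 0]]
    - [-1, [-0.45, 0.18, 0], [0, 0, 0]]
    - [-1, [-0.45, 0.18, 0], [0, 0, 0]]
    - [-1, [-0.45, 0.18, 0], [0, 0, 0]]
    - [-1, [-0.45, 0.18, 0], [0, 0, 0]]
    - [-1, [-0.45, 0.18, 0], [0, 0, 0]]
    - [-1, [-0.45, 0.18, 0], [0, 0, 0]]

```text
t: 2.15
ee_pos: [463.4, 123.3, 222.7]
orientation: [2.001, 2.422, 0.0]
ft_force: [0.5, 0.4, -0.1]
width: 0.5
grasp_force: 0.0
```

```bash
python3 - <<'E'
from h import *
from workcell import *
o=get_obs();print(o["t"],o["ee_pos"],yaw(o),tool(o,[532.6,7.3,222]),o["qpos"],o["width"])
E
```

```text
2.15 [463.43985796 123.27815022 222.72951748] 100.88345643524086 [-126.95040247   46.01801668    0.72541267] [2.35118375e-01 2.08516557e-01 1.94328968e+00 9.38876645e-05
 9.89637053e-01 4.51146949e-02] 0.4743816801048433
```

Emit:
jog_arm:
  commands:
    - [-1, [-0.38, 0.14, 0], [0, 0, 0]]
    - [-1, [-0.38, 0.14, 0], [0, 0, 0]]
    - [-1, [-0.38, 0.14, 0], [0, 0, 0]]
    - [-1, [0, 0, 0], [0, 0, 0]]
    - [-1, [0, 0, 0], [0, 0, 0]]

```text
t: 2.65
ee_pos: [525.3, 20.6, 222.3]
orientation: [-2.003, -2.419, 0.001]
ft_force: [0.1, -0.6, -0.8]
width: 0.2
grasp_force: 0.0
```

```bash
python3 - <<'E'
from h import *
from workcell import *
o=get_obs();W=get_image("wrist");print(o["t"],o["ee_pos"],yaw(o),o["ft_force"])
np.savez("w1.npz",**W);np.save("w1o.npy",o,allow_pickle=True);cv2.imwrite("pics/w1.png",W["image"])
E
```

```text
2.65 [525.33983486  20.58127753 222.26845371] 100.76848037997617 [ 0.11276706 -0.56220751 -0.80509425]
```

View pics/w1.png

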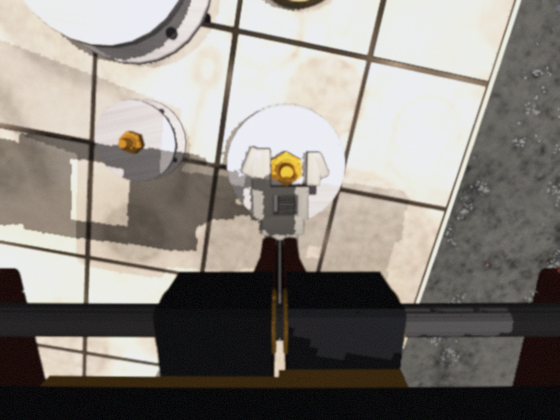

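Wrist view: nut at about (286,168), worm as a dark rectangle at about (285,205), fingertips at (280,240) just short of it. The moving jaw is on the right at (317,165), with a gap. Next I'll measure the worm and wrench axis from masks.

```bash
python3 - <<'E'
from h import *
W=dict(np.load("w1.npz"));o=np.load("w1o.npy",allow_pickle=True).item()
im=W["image"];g=cv2.cvtColor(im,6)
m=(g[190:225,255:310]<75).astype(np.uint8)
n,l,s,c=cv2.connectedComponentsWithStats(m)
for i in range(1,n):
    if s[i,4]>20: print(s[i]+[255,190,0,0,0],c[i]+[255,190])
hsv=cv2.cvtColor(im,40);mm=cv2.inRange(hsv[145:195,260:310],(10,120,100),(35,255,255))
n,l,s,c=cv2.connectedComponentsWithStats(mm)
i=1+np.argmax(s[1:,4]);print("nut",s[i]+[260,145,0,0,0],c[i]+[260,145])
P=cloud(W,o)
for uv in[(285,205),(275,225),(265,185),(300,225),(250,110),(240,170)]: print(uv,P[uv[1],uv[0]])
cr=im[140:250,220:350];cv2.imwrite("pics/w1c.png",cv2.resize(cr,None,fx=6,fy=5.4,interpolation=cv2.INTER_CUBIC))
E
```

```text
[272 195  24  21 389] [285.51928021 205.64010283]
nut [271 152  31  33 770] [285.41428571 168.01688312]
(285, 205) [532.2822013   10.59388453  68.12273336]
(275, 225) [526.30443205 -13.46576255  64.90022099]
(265, 185) [508.54559568  26.45842881  64.2359571 ]
(300, 225) [552.06503396  -8.53553473  65.02767493]
(250, 110) [475.68618899  96.82773188   1.26016576]
(240, 170) [479.80603042  34.48900796  49.97923814]
```

View pics/w1c.png

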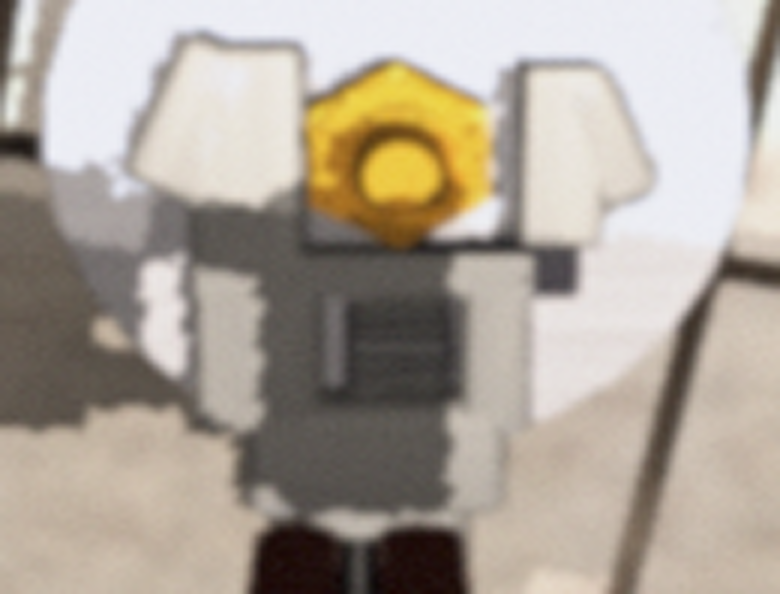

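```bash
python3 - <<'E'
from h import *
W=dict(np.load("w1.npz"));o=np.load("w1o.npy",allow_pickle=True).item()
w=plane(W,[[285.6,205]],67,o)[0];n=plane(W,[[286.2,168.2]],65.5,o)[0]
ends=plane(W,[[274,205],[297,205]],67,o)
print(w,n,np.linalg.norm(w[:2]-n[:2]),ends,np.linalg.norm(ends[0]-ends[1]))
e=plane(W,[[220+305/6,140+240/5.4],[220+525/6,140+240/5.4]],64,o);print("throat end",tool(o,e[0]),tool(o,e[1]),yaw(o))
print("shift tool",tool(o,w),tool(o,n))
E
```

```text
[532.95848251  10.42518752  67.        ] [526.39995339  47.45742045  65.5       ] 37.608517382927104 [[521.27522648   8.20977423  67.        ]
 [544.43907594  12.60229118  67.        ]] 23.57664367148969
throat end [  9.37043789  -9.32384191 158.28091055] [  9.34688619  27.97697863 158.24679188] 100.76848037997617
shift tool [-11.46453336   5.72888702 155.25858109] [ 26.14035064   6.20637403 156.77360102]
```

Emit:
jog_arm:
  commands:
    - [-1, [-0.17, 0.057, 0.35], [0, 0, 0]]
    - [-1, [0, 0, 0.4], [0, 0, 0]]
    - [-1, [0, 0, 0.4], [0, 0, 0]]
    - [-1, [0, 0, 0.26], [0, 0, 0]]
    - [-1, [0, 0, 0], [0, 0, 0]]
    - [-1, [0, 0, 0], [0, 0, 0]]
    - [-1, [0, 0, 0], [0, 0, 0]]

```text
t: 3.4
ee_pos: [535.4, 6.2, 83.3]
orientation: [1.998, 2.422, 0.003]
ft_force: [-0.2, -0.7, -0.1]
width: 0.4
grasp_force: 0.0
```

```bash
python3 - <<'E'
from h import *
from workcell import *
o=get_obs();print(o["t"],o["ee_pos"],yaw(o),o["ft_force"],tool(o,[533,10.4,68.6]))
E
```

```text
3.4 [535.37336471   6.21027609  83.32698203] 100.94420410020201 [-0.20542222 -0.69626665 -0.07966445] [ 4.57083588 -1.57164145 14.72100705]
```

Emit:
jog_arm:
  commands:
    - [-1, [-0.02, -0.015, 0.1], [0, 0, 0]]
    - [-1, [0, 0, 0.02], [0, 0, 0]]
    - [-1, [0, 0, 0], [0, 0, 0]]
    - [-1, [0, 0, 0], [0, 0, 0]]

```text
t: 3.8
ee_pos: [533.4, 3.2, 69.9]
orientation: [2.001, 2.422, 0.0]
ft_force: [1.2, 0.3, 0.5]
width: 0.4
grasp_force: 0.0
```

Emit:
jog_arm:
  commands:
    - [-1, [0, 0, 0.01], [0, 0, 0]]
    - [-1, [0, 0, 0], [0, 0, 0]]

```text
t: 4.0
ee_pos: [533.5, 3.3, 68.9]
orientation: [2.001, 2.422, 0.0]
ft_force: [-0.5, -0.1, 0.7]
width: 0.4
grasp_force: 0.8
```

Emit:
jog_arm:
  commands:
    - [-1, [0, 0, 0.01], [0, 0, 0]]
    - [-1, [0, 0, 0], [0, 0, 0]]

```text
t: 4.2
ee_pos: [533.6, 3.2, 68.5]
orientation: [2.0, 2.422, 0.001]
ft_force: [-2.1, -0.6, 9.6]
width: 0.7
grasp_force: 4.9
```

Emit:
jog_arm:
  commands:
    - [-1, [0.02, 0, 0], [0, 0, 0]]
    - [-1, [0.02, 0, 0], [0, 0, 0]]

```text
t: 4.4
ee_pos: [533.0, 6.6, 68.5]
orientation: [1.999, 2.421, -0.0]
ft_force: [-2.9, -5.3, 9.4]
width: 0.5
grasp_force: 4.5
```

Emit:
jog_arm:
  commands:
    - [-1, [0.02, 0, 0], [0, 0, 0]]
    - [-1, [0.02, 0, 0], [0, 0, 0]]

```text
t: 4.6
ee_pos: [532.2, 10.5, 68.5]
orientation: [1.999, 2.421, -0.0]
ft_force: [-2.3, -6.0, 9.1]
width: 0.2
grasp_force: 4.5
```

Emit:
jog_arm:
  commands:
    - [-1, [0.02, 0, 0], [0, 0, 0]]
    - [-1, [0.02, 0, 0], [0, 0, 0]]

```text
t: 4.8
ee_pos: [531.5, 14.4, 68.5]
orientation: [1.999, 2.421, -0.0]
ft_force: [-1.9, -3.9, 8.9]
width: 0.6
grasp_force: 4.5
```

Emit:
jog_arm:
  commands:
    - [-1, [0.03, 0, 0], [0, 0, 0]]
    - [-1, [0, 0, -0.05], [0, 0, 0]]
    - [-1, [-0.17, 0, 0], [0, 0, 0]]
    - [-1, [0, 0, 0], [0, 0, 0]]
    - [-1, [0, 0, 0.04], [0, 0, 0]]
    - [-1, [0, 0, 0], [0, 0, 0]]
    - [-1, [0, 0, 0.008], [0, 0, 0]]
    - [-1, [0, 0, 0], [0, 0, 0]]

```text
t: 5.6
ee_pos: [534.0, 1.5, 68.4]
orientation: [2.0, 2.422, 0.0]
ft_force: [-1.3, -2.4, 9.5]
width: 0.1
grasp_force: 4.8
```

Emit:
jog_arm:
  commands:
    - [-1, [0.03, 0, 0], [0, 0, 0]]
    - [-1, [0.03, 0, 0], [0, 0, 0]]
    - [-1, [0.03, 0, 0], [0, 0, 0]]
    - [-1, [0.03, 0, 0], [0, 0, 0]]
    - [-1, [0.03, 0, 0], [0, 0, 0]]
    - [-1, [0.01, 0, 0], [0, 0, 0]]

```text
t: 6.2
ee_pos: [530.9, 17.1, 68.5]
orientation: [1.999, 2.422, -0.0]
ft_force: [-2.3, -4.4, 10.1]
width: 0.7
grasp_force: 4.8
```

Emit:
jog_arm:
  commands:
    - [-1, [0, 0, -0.05], [0, 0, 0]]
    - [-1, [-0.16, 0, 0], [0, 0, 0]]
    - [-1, [0, 0, 0], [0, 0, 0]]
    - [-1, [0, 0, 0.04], [0, 0, 0]]
    - [-1, [0, 0, 0], [0, 0, 0]]
    - [-1, [0, 0, 0.01], [0, 0, 0]]
    - [-1, [0, 0, 0], [0, 0, 0]]

```text
t: 6.9
ee_pos: [534.0, 0.9, 68.3]
orientation: [2.0, 2.422, -0.0]
ft_force: [-2.5, -3.2, 10.4]
width: 0.3
grasp_force: 5.2
```

Emit:
jog_arm:
  commands:
    - [-1, [0.03, 0, 0], [0, 0, 0]]
    - [-1, [0.03, 0, 0], [0, 0, 0]]
    - [-1, [0.02, 0, 0], [0, 0, 0]]

```text
t: 7.2
ee_pos: [532.5, 8.6, 68.4]
orientation: [1.999, 2.422, -0.0]
ft_force: [-2.2, -4.6, 10.5]
width: 0.3
grasp_force: 5.4
```

Emit:
jog_arm:
  commands:
    - [-1, [0.03, 0, 0], [0, 0, 0]]
    - [-1, [0.03, 0, 0], [0, 0, 0]]
    - [-1, [0.02, 0, 0], [0, 0, 0]]

```text
t: 7.5
ee_pos: [531.3, 16.3, 68.5]
orientation: [1.999, 2.421, -0.0]
ft_force: [-0.4, -6.2, 9.7]
width: 0.5
grasp_force: 4.9
```

Emit:
jog_arm:
  commands:
    - [-1, [0, 0, -0.05], [0, 0, 0]]
    - [-1, [-0.16, 0, 0], [0, 0, 0]]
    - [-1, [0, 0, 0], [0, 0, 0]]
    - [-1, [0, 0, 0.04], [0, 0, 0]]
    - [-1, [0, 0, 0], [0, 0, 0]]
    - [-1, [0, 0, 0.01], [0, 0, 0]]
    - [-1, [0, 0, 0], [0, 0, 0]]

```text
t: 8.2
ee_pos: [534.0, 0.9, 68.3]
orientation: [2.0, 2.422, -0.0]
ft_force: [-2.5, -3.0, 11.0]
width: 0.6
grasp_force: 5.1
```

Emit:
jog_arm:
  commands:
    - [-1, [0.03, 0, 0], [0, 0, 0]]
    - [-1, [0.03, 0, 0], [0, 0, 0]]

```text
t: 8.4
ee_pos: [533.3, 5.8, 68.5]
orientation: [1.998, 2.421, -0.001]
ft_force: [1.4, -11.1, 9.1]
width: 0.8
grasp_force: 4.7
```

Emit:
jog_arm:
  commands:
    - [-1, [0.03, 0, 0], [0, 0, 0]]
    - [-1, [0.03, 0, 0], [0, 0, 0]]

```text
t: 8.6
ee_pos: [532.9, 12.0, 68.6]
orientation: [1.998, 2.42, 0.001]
ft_force: [2.0, -7.9, 8.0]
width: 0.4
grasp_force: 3.9
```

Emit:
jog_arm:
  commands:
    - [-1, [0.02, 0, 0], [0, 0, 0]]
    - [-1, [0.02, 0, 0], [0, 0, 0]]

```text
t: 8.8
ee_pos: [532.2, 16.1, 68.5]
orientation: [1.998, 2.42, 0.002]
ft_force: [2.5, -6.9, 7.6]
width: 0.3
grasp_force: 3.8
```

Emit:
jog_arm:
  commands:
    - [-1, [0, 0, -0.05], [0, 0, 0]]
    - [-1, [-0.16, 0, 0], [0, 0, 0]]
    - [-1, [0, 0, 0], [0, 0, 0]]
    - [-1, [0, 0, 0], [0, 0, 0]]

```text
t: 9.2
ee_pos: [533.3, 0.7, 72.5]
orientation: [-2.002, -2.42, 0.001]
ft_force: [0.9, -0.5, 0.4]
width: 0.6
grasp_force: 0.0
```

```bash
python3 - <<'E'
from h import *
from workcell import *
o=get_obs();W=get_image("wrist");print(o["t"],o["ee_pos"],yaw(o),o["ft_force"])
im=W["image"];np.savez("w2.npz",**W);np.save("w2o.npy",o,allow_pickle=True)
d=get_image("scene");np.savez("s2.npz",**d)
cv2.imwrite("pics/w2.png",im)
E
```

```text
9.2 [533.34902543   0.74784996  72.53252011] 100.81428674356675 [ 0.87648821 -0.50636065  0.42139654]
```

View pics/w2.png

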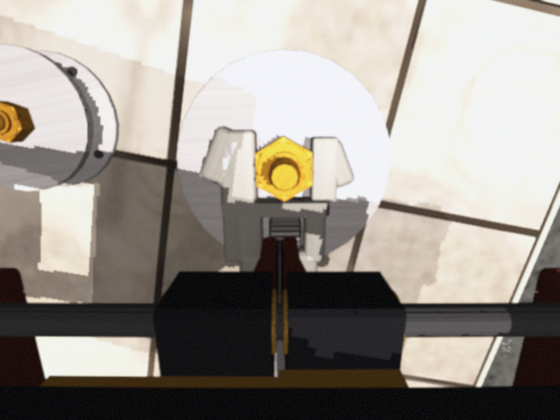

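The jaw faces now sit at columns 255 and 312, both flush with the nut (about 30 mm apart). The stroke force rose to 11 N and then slipped, so the jaw has met the nut. One more stroke to confirm it.

Emit:
jog_arm:
  commands:
    - [-1, [0, 0, 0.04], [0, 0, 0]]
    - [-1, [0, 0, 0], [0, 0, 0]]
    - [-1, [0, 0, 0.01], [0, 0, 0]]
    - [-1, [0, 0, 0], [0, 0, 0]]

```text
t: 9.7
ee_pos: [533.9, 1.4, 68.4]
orientation: [2.0, 2.422, 0.0]
ft_force: [-1.4, -0.6, 9.7]
width: 0.8
grasp_force: 4.7
```

Emit:
jog_arm:
  commands:
    - [-1, [0.02, 0, 0], [0, 0, 0]]
    - [-1, [0.02, 0, 0], [0, 0, 0]]

```text
t: 9.9
ee_pos: [533.6, 4.2, 68.6]
orientation: [1.998, 2.422, -0.001]
ft_force: [-0.1, -8.6, 7.9]
width: 0.6
grasp_force: 4.0
```

Emit:
jog_arm:
  commands:
    - [-1, [0.03, 0, 0], [0, 0, 0]]
    - [-1, [0.03, 0, 0], [0, 0, 0]]

```text
t: 10.1
ee_pos: [533.1, 10.3, 68.6]
orientation: [1.998, 2.42, 0.001]
ft_force: [1.6, -6.4, 6.4]
width: 0.5
grasp_force: 3.2
```

Emit:
jog_arm:
  commands:
    - [-1, [0, 0, -0.05], [0, 0, 0]]
    - [-1, [0, 0, -0.4], [0, 0, 0]]
    - [-1, [0, 0, -0.4], [0, 0, 0]]
    - [-1, [0, 0, -0.4], [0, 0, 0]]
    - [-1, [0, 0, 0], [0, 0, 0]]
    - [-1, [0, 0, 0], [0, 0, 0]]

```text
t: 10.7
ee_pos: [531.9, 11.4, 193.6]
orientation: [2.0, 2.422, 0.002]
ft_force: [-0.6, -0.1, -0.1]
width: 0.7
grasp_force: 0.0
```

```bash
python3 - <<'E'
from h import *
from workcell import *
o=get_obs();W=get_image("wrist");print(o["t"],o["ee_pos"],yaw(o),o["ft_force"])
im=W["image"];np.savez("w3.npz",**W);np.save("w3o.npy",o,allow_pickle=True)
cv2.imwrite("pics/w3c.png",cv2.resize(im[130:260,210:350],None,fx=5,fy=4.6,interpolation=cv2.INTER_CUBIC))
t=get_image("top");np.savez("t3.npz",**t)
E
```

```text
10.7 [531.90900817  11.36859713 193.59524526] 100.90184013503149 [-0.61752199 -0.14372153 -0.14730905]
```

View pics/w3c.png

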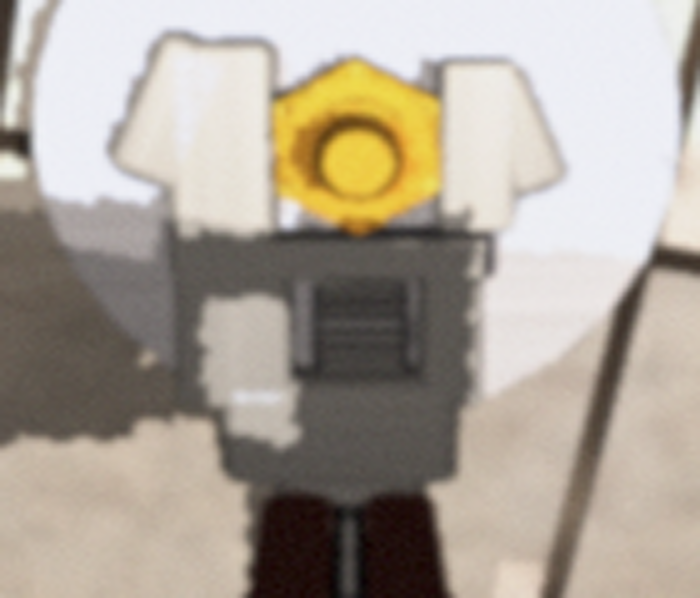

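Both jaw faces (crop columns 275 and 440) now touch the nut flats, so it is snug. Next I'll work out the handle grasp.

```bash
python3 - <<'E'
from h import *
from workcell import *
W=dict(np.load("w3.npz"));o=np.load("w3o.npy",allow_pickle=True).item()
px=lambda x,y:[210+x/5,130+y/4.6]
n=plane(W,[px(358,145)],65.5,o)[0]; n2=plane(W,[px(357,158)],90,o)[0]; w=plane(W,[px(360,328)],67,o)[0]
f=plane(W,[px(275,90),px(275,220),px(440,90),px(440,220)],64,o);f=[tool(o,p) for p in f]
print(n,n2,w,np.round(f,1))
t=dict(np.load("t3.npz"));g=cv2.cvtColor(t["image"],6)
y=np.radians(100.9);g_=n-140*np.array([np.cos(y),np.sin(y),0]);print("grip",g_,tool(get_obs(),[g_[0],g_[1],37.3]),yaw(get_obs()))
E
```

```text
[526.67645348  47.27074369  65.5       ] [526.22134228  47.81064021  90.        ] [534.00028043  11.29627036  67.        ] [[ 46.8 -13.5 129.6]
 [ 21.1 -13.8 129.6]
 [ 46.8  16.2 129.6]
 [ 21.1  16.6 129.6]]
grip [553.1498155  -90.20347609  65.5       ] [-103.98983562    3.24538421  154.33791835] 100.89439936424016
```

Emit:
jog_arm:
  commands:
    - [0.3, [-0.4, 0.025, 0], [0, 0, 0]]
    - [0.3, [-0.4, 0, 0], [0, 0, 0]]
    - [0.3, [-0.24, 0, 0], [0, 0, 0]]
    - [0.3, [0, 0, 0.3], [0, 0, 0]]
    - [0.3, [0, 0, 0.4], [0, 0, 0]]
    - [0.3, [0, 0, 0], [0, 0, 0]]
    - [0.3, [0, 0, 0], [0, 0, 0]]
    - [0.3, [0, 0, 0], [0, 0, 0]]

```text
t: 11.6
ee_pos: [554.5, -90.4, 123.8]
orientation: [2.0, 2.422, 0.001]
ft_force: [-0.6, -0.5, 0.4]
width: 56.5
grasp_force: 0.0
```

```bash
python3 - <<'E'
from h import *
from workcell import *
o=get_obs();W=get_image("wrist");print(o["t"],o["ee_pos"],yaw(o),tool(o,[553.15,-90.2,37.3]),o["width"])
cv2.imwrite("pics/w4.png",W["image"])
E
```

```text
11.6 [554.53743489 -90.40441915 123.81183245] 100.90932162792701 [ 0.49108193 -1.4007384  86.51046577] 56.47108110499603
```

View pics/w4.png

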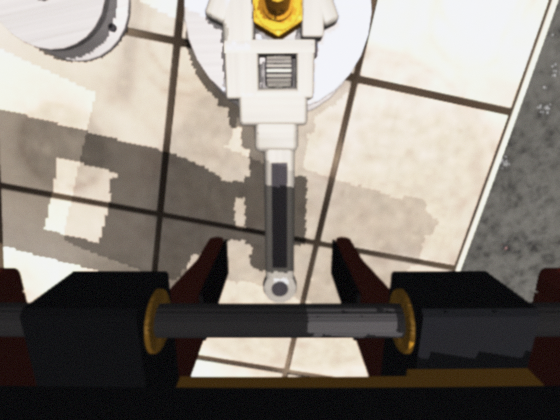

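The handle is vertical at column 280 and sits midway between the fingertips at 226 and 334. I'll descend and grip.

Emit:
jog_arm:
  commands:
    - [0.3, [0, 0, 0.4], [0, 0, 0]]
    - [0.3, [0, 0, 0.4], [0, 0, 0]]
    - [0.3, [0, 0, 0.06], [0, 0, 0]]
    - [0.3, [0, 0, 0], [0, 0, 0]]
    - [0.3, [0, 0, 0], [0, 0, 0]]

```text
t: 12.15
ee_pos: [555.3, -90.7, 38.8]
orientation: [1.999, 2.42, 0.002]
ft_force: [0.2, -0.1, 0.7]
width: 57.0
grasp_force: 0.0
```

Emit:
jog_arm:
  commands:
    - [-1, [0, 0, 0], [0, 0, 0]]
    - [-1, [0, 0, 0], [0, 0, 0]]
    - [-1, [0, 0, 0], [0, 0, 0]]
    - [-1, [0, 0, 0], [0, 0, 0]]
    - [-1, [0, 0, 0], [0, 0, 0]]
    - [-1, [0, 0, 0], [0, 0, 0]]

```text
t: 12.75
ee_pos: [554.1, -90.6, 37.1]
orientation: [2.0, 2.422, 0.0]
ft_force: [-0.2, -0.1, 1.8]
width: 22.0
grasp_force: 30.0
```

Emit:
jog_arm:
  commands:
    - [-1, [0.002, -0.0736, 0], [0, 0, 0.0667]]
    - [-1, [0.002, -0.0736, 0], [0, 0, 0.0667]]
    - [-1, [0.002, -0.0736, 0], [0, 0, 0.0667]]
    - [-1, [0.002, -0.0736, 0], [0, 0, 0.0667]]

```text
t: 13.15
ee_pos: [525.2, -93.2, 37.1]
orientation: [2.244, 2.197, 0.001]
ft_force: [2.0, -0.7, 1.1]
width: 21.7
grasp_force: 30.0
```

Emit:
jog_arm:
  commands:
    - [-1, [0.002, -0.0736, 0], [0, 0, 0.0667]]
    - [-1, [0.002, -0.0736, 0], [0, 0, 0.0667]]
    - [-1, [0.002, -0.0736, 0], [0, 0, 0.0667]]
    - [-1, [0.002, -0.0736, 0], [0, 0, 0.0667]]
    - [-1, [0, 0, 0], [0, 0, 0]]

```text
t: 13.65
ee_pos: [495.1, -89.5, 37.1]
orientation: [2.461, 1.952, -0.0]
ft_force: [-1.2, -3.6, 3.3]
width: 21.7
grasp_force: 30.0
```

```bash
python3 - <<'E'
from h import *
from workcell import *
o=get_obs();v=o["ee_pos"][:2]-[526.5,47.4];print(o["t"],o["ee_pos"],yaw(o),np.hypot(*v),np.degrees(np.arctan2(v[1],v[0]))+180,o["ft_force"],o["moment"])
E
```

```text
13.65 [495.05239713 -89.51803879  37.06842853] 76.83955078085712 140.48309888403406 77.0645437592336 [-1.1757219  -3.62325502  3.26038903] [-0.527194    0.24913483 -0.20901661]
```

Emit:
jog_arm:
  commands:
    - [-1, [0.002, -0.0736, 0], [0, 0, 0.0667]]
    - [-1, [0.002, -0.0736, 0], [0, 0, 0.0667]]
    - [-1, [0.002, -0.0736, 0], [0, 0, 0.0667]]
    - [-1, [0.002, -0.0736, 0], [0, 0, 0.0667]]
    - [-1, [0.002, -0.0736, 0], [0, 0, 0.0667]]
    - [-1, [0.002, -0.0736, 0], [0, 0, 0.0667]]
    - [-1, [0.002, -0.0736, 0], [0, 0, 0.0667]]
    - [-1, [0, 0, 0], [0, 0, 0]]
    - [-1, [0, 0, 0], [0, 0, 0]]

```text
t: 14.55
ee_pos: [448.1, -68.9, 37.0]
orientation: [-2.774, -1.473, 0.002]
ft_force: [-3.2, -3.4, 5.5]
width: 21.6
grasp_force: 30.1
```

```bash
python3 - <<'E'
from h import *
from workcell import *
o=get_obs();v=o["ee_pos"][:2]-[526.5,47.4];print(o["t"],o["ee_pos"],yaw(o),np.hypot(*v),np.degrees(np.arctan2(v[1],v[0]))+180,o["ft_force"],o["moment"])
from scipy.optimize import minimize_scalar
# nut angle by hexagon fit of the brass mask: first (w3) and now
def hexang(W,ob):
    im=W["image"];m=cv2.inRange(cv2.cvtColor(im,40),(12,120,90),(35,255,255))
    n,l,s,c=cv2.connectedComponentsWithStats(m)
    N=[526.5,47.4];best=None
    for i in range(1,n):
        if s[i,4]<300: continue
        p=plane(W,[c[i]],66,ob)[0]
        if np.hypot(*(p[:2]-N))<12: best=i
    if best is None: return None
    k=max(cv2.findContours((l==best).astype(np.uint8),0,1)[0],key=len).reshape(-1,2)
    p=plane(W,k,65.5,ob)[:,:2];c=p.mean(0);q=p-c;t=np.arctan2(q[:,1],q[:,0]);r=np.hypot(*q.T)
    F=np.sum((r-r.mean())*np.exp(6j*t));return np.degrees(np.angle(F))/6,r.min(),r.max(),len(k)
print(hexang(dict(np.load("w3.npz")),np.load("w3o.npy",allow_pickle=True).item()))
print(hexang(get_image("wrist"),o))
E
```

```text
14.55 [448.06734844 -68.90512668  36.96728236] 55.921283927266714 140.2803026917985 56.005467519864226 [-3.23367676 -3.35659244  5.52883767] [-0.71014045  0.5075748  -0.24424102]
(np.float64(-18.592585283436197), np.float64(14.036362502229542), np.float64(17.227284682926477), 105)
None
```

Emit:
jog_arm:
  commands:
    - [-1, [0, -0.015, 0], [0, 0, 0.0133]]
    - [-1, [0, 0, 0], [0, 0, 0]]
    - [-1, [0, 0, 0], [0, 0, 0]]
    - [0.3, [0, 0, 0], [0, 0, 0]]
    - [0.3, [0, 0, 0], [0, 0, 0]]
    - [0.3, [0, 0, 0], [0, 0, 0]]
    - [0.3, [0, 0, 0], [0, 0, 0]]
    - [0.3, [0, 0, 0], [0, 0, 0]]

```text
t: 15.4
ee_pos: [447.2, -67.8, 36.8]
orientation: [-2.783, -1.458, 0.0]
ft_force: [0.3, 0.4, 0.5]
width: 56.1
grasp_force: 0.0
```

Emit:
jog_arm:
  commands:
    - [0.3, [0, 0, -0.3], [0, 0, 0]]
    - [0.3, [0, 0, -0.4], [0, 0, 0]]
    - [0.3, [0, 0, -0.4], [0, 0, 0]]
    - [0.3, [0, 0, -0.4], [0, 0, 0]]
    - [0.3, [0.3, 0, 0], [0, 0, 0]]
    - [0.3, [0.4, 0, 0], [0, 0, 0]]
    - [0.3, [0.3, 0, 0], [0, 0, 0]]
    - [0.3, [0, 0, 0], [0, 0, 0]]
    - [0.3, [0, 0, 0], [0, 0, 0]]

```text
t: 16.3
ee_pos: [503.8, 14.7, 186.6]
orientation: [-2.782, -1.459, 0.001]
ft_force: [0.4, -0.5, -0.2]
width: 56.9
grasp_force: 0.0
```

```bash
python3 - <<'E'
from h import *
from workcell import *
o=get_obs();W=get_image("wrist");print(o["t"],o["ee_pos"],yaw(o),o["ft_force"])
im=W["image"];np.savez("w5.npz",**W);np.save("w5o.npy",o,allow_pickle=True)
cv2.imwrite("pics/w5.png",cv2.resize(im[80:300,140:420],None,fx=2.7,fy=2.7,interpolation=cv2.INTER_CUBIC))
def hexang(W,ob):
    im=W["image"];m=cv2.inRange(cv2.cvtColor(im,40),(12,120,90),(35,255,255))
    n,l,s,c=cv2.connectedComponentsWithStats(m)
    for i in range(1,n):
        if s[i,4]<300: continue
        p=plane(W,[c[i]],66,ob)[0]
        if np.hypot(*(p[:2]-[526.5,47.4]))<12:
            k=max(cv2.findContours((l==i).astype(np.uint8),0,1)[0],key=len).reshape(-1,2)
            p=plane(W,k,65.5,ob)[:,:2];q=p-p.mean(0);t=np.arctan2(q[:,1],q[:,0]);r=np.hypot(*q.T)
            print(p.mean(0),np.degrees(np.angle(np.sum((r-r.mean())*np.exp(6j*t))))/6,r.min(),r.max())
for n in "35": hexang(dict(np.load(f"w{n}.npz")),np.load(f"w{n}o.npy",allow_pickle=True).item())
E
```

```text
16.3 [503.77214467  14.67098037 186.56712462] 55.361684281455766 [ 0.36628066 -0.51139388 -0.19844307]
[526.1835412   47.14942351] -18.592585283436197 14.036362502229542 17.227284682926477
[526.07282281  46.85118494] -2.9533094469426633 13.835798983778455 17.410267329343245
```

View pics/w5.png

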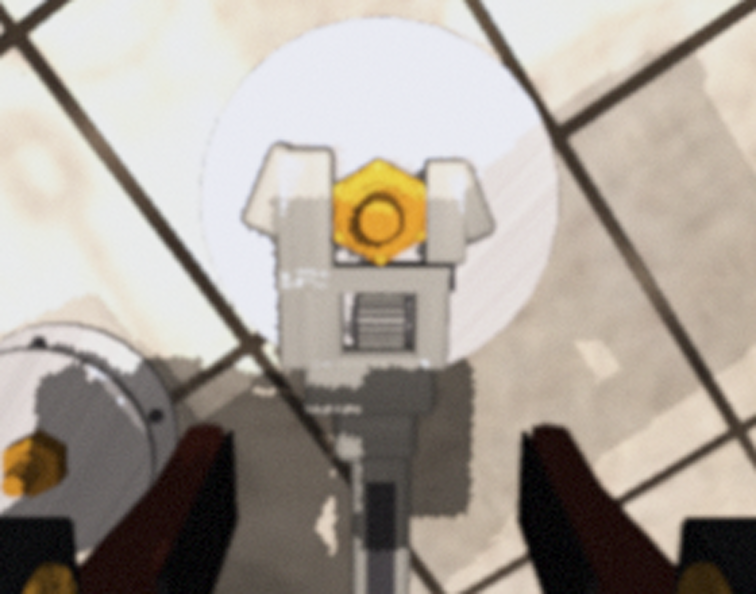

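The wrench is snug: jaw faces at crop columns 333 and 427 are flush with the nut, and the fingers are clear of it. The nut has turned about 45° (44.4° from the image, 45.5° from the gripper). Handing in.

```bash
python3 -c "
from workcell import *
print(close_job())"
```

```text
the job is handed in; nothing more can be done
None
```

I rolled the worm until the jaw sat snug on the nut, turned the nut about 45° clockwise (44.4° by image, 45.5° by gripper), let go with the wrench still snug, and handed the job in at about 16 s; no verdict was returned.

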